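Unstack the delivered toppings

TASK

The takeaway counter's toppings have come stacked on the grey tray, a round tub on top of each oblong box. Take the stacks apart from the top and set each container gently, upright and flat on the floor of the holder that matches its lid colour, round in round and oblong in oblong, never carrying a box with a tub still on it. Leave the shaker and the orange squeeze bottle standing where they are, and let go of everything at the end.

Things in the scene. Friction and masses are not known exactly. Their poses are not given: they have to be found in the camera images.
- red_tub: White round tub, 58 mm diameter, 55 mm tall in all: straight-sided white body 47 mm tall, closed with a flat red lid (53 mm diameter, top 8 mm). 0.1 to 0.2 kg. Rigid, one piece with its lid. Origin: centre of its underside; z up. At the start it stands on the lid of one of the two boxes.
- red_holder: Round holder fixed to the counter, all red (floor and rim); 78 mm across inside, about 89 mm outside. Floor 4 mm above the counter, rim top 10 mm above the counter. Place of the red-lidded tub. Origin: centre of its underside at counter height; z up. Does not move.
- green_tub: White round tub, 58 mm diameter, 55 mm tall in all: straight-sided white body 47 mm tall, closed with a flat green lid (53 mm diameter, top 8 mm). 0.1 to 0.2 kg. Rigid, one piece with its lid. Origin: centre of its underside; z up. At the start it stands on the lid of one of the two boxes.
- green_holder: Round holder fixed to the counter, all green (floor and rim); 78 mm across inside, about 89 mm outside. Floor 4 mm above the counter, rim top 10 mm above the counter. Place of the green-lidded tub. Origin: centre of its underside at counter height; z up. Does not move.
- yellow_box: White oblong box, 120 mm long (its x) by 60 mm wide (its y), 45 mm tall in all: white body 37 mm tall, closed with a flat yellow lid (114 x 54 mm, top 8 mm). 0.15 to 0.3 kg. Rigid, one piece with its lid. Origin: centre of its underside; z up. At the start it lies on a grey tray (floor 4 mm thick, rim 12 mm above the counter and at least 30 mm from the box), with a tub on its lid; the two boxes lie side by side, about 100 mm apart, long sides roughly parallel.
- yellow_holder: Oblong holder fixed to the counter, all yellow (floor and rim); inside 140 mm (its x) by 80 mm (its y), outside 150 by 90 mm. Floor 4 mm above the counter, rim top 10 mm above the counter. Place of the yellow-lidded box, which fits along its length, either way round. Origin: centre of its underside at counter height; z up. Does not move.
- blue_box: White oblong box, 120 mm long (its x) by 60 mm wide (its y), 45 mm tall in all: white body 37 mm tall, closed with a flat blue lid (114 x 54 mm, top 8 mm). 0.15 to 0.3 kg. Rigid, one piece with its lid. Origin: centre of its underside; z up. At the start it lies on a grey tray (floor 4 mm thick, rim 12 mm above the counter and at least 30 mm from the box), with a tub on its lid; the two boxes lie side by side, about 100 mm apart, long sides roughly parallel.
- blue_holder: Oblong holder fixed to the counter, all blue (floor and rim); inside 140 mm (its x) by 80 mm (its y), outside 150 by 90 mm. Floor 4 mm above the counter, rim top 10 mm above the counter. Place of the blue-lidded box, which fits along its length, either way round. Origin: centre of its underside at counter height; z up. Does not move.
- shaker: Bystander: small dark steel shaker, 32 mm diameter, 56 mm tall, loose, standing on the grey tray midway between the two boxes, nearer to one end of the tray. Origin: centre of its underside. To be left standing where it is.
- squeeze_bottle: Bystander: orange squeeze bottle with a white nozzle, 54 mm diameter, 150 mm tall, loose, standing on the counter out to one side, beyond the holders. Origin: centre of its underside. To be left standing where it is.
Things that resemble listed ones, but are neither listed nor needed, are in the scene too. What is shaped like the green_tub but pink is not meant.

How it is judged:
At the end, for the whole second after the job is handed in: Each of the four containers stands in the holder of its lid's colour: centre within 15 mm of the holder's centre, underside on the holder's floor (2 to 6.5 mm above the counter), upright within 0.05 rad, boxes along the holder's length within 0.2 rad, all released and at rest (horizontal distance between red_tub and red_holder below 0.015 m and z of red_tub in the frame of red_holder between 0.002 and 0.0065 m and angle between each of red_tub, green_tub, yellow_box, blue_box's own z axis and vertical below 0.05 rad and linear speed of each of red_tub, green_tub, yellow_box, blue_box below 0.02 m/s and contact force between each of red_tub, green_tub, yellow_box, blue_box and the fingers below 0.1 N and horizontal distance between green_tub and green_holder below 0.015 m and z of green_tub in the frame of green_holder between 0.002 and 0.0065 m and horizontal distance between yellow_box and yellow_holder below 0.015 m and z of yellow_box in the frame of yellow_holder between 0.002 and 0.0065 m and angle between the x axis of yellow_box and the x axis of yellow_holder, either way round below 0.2 rad and horizontal distance between blue_box and blue_holder below 0.015 m and z of blue_box in the frame of blue_holder between 0.002 and 0.0065 m and angle between the x axis of blue_box and the x axis of blue_holder, either way round below 0.2 rad); the robot touches nothing.
It fails at once if a tub or box is tipped over (more than about 30 degrees) (angle between any of red_tub, green_tub, yellow_box, blue_box's own z axis and vertical above 0.5 rad).
It fails at once if a box is carried off with a tub still on its lid ((distance of yellow_box from where it was at the start of the episode above 0.04 m and distance between yellow_box and red_tub below 0.055 m and contact force between yellow_box and red_tub above 0.3 N) or (distance of yellow_box from where it was at the start of the episode above 0.04 m and distance between yellow_box and green_tub below 0.055 m and contact force between yellow_box and green_tub above 0.3 N) or (distance of blue_box from where it was at the start of the episode above 0.04 m and distance between blue_box and red_tub below 0.055 m and contact force between blue_box and red_tub above 0.3 N) or (distance of blue_box from where it was at the start of the episode above 0.04 m and distance between blue_box and green_tub below 0.055 m and contact force between blue_box and green_tub above 0.3 N)).
It fails at once if a tub or box is let fall (loose from the fingers and faster than 0.6 m/s, a drop of about 18 mm) ((linear speed of red_tub above 0.6 m/s and contact force between red_tub and the fingers below 0.1 N) or (linear speed of green_tub above 0.6 m/s and contact force between green_tub and the fingers below 0.1 N) or (linear speed of yellow_box above 0.6 m/s and contact force between yellow_box and the fingers below 0.1 N) or (linear speed of blue_box above 0.6 m/s and contact force between blue_box and the fingers below 0.1 N)).
It fails at once if the shaker or the squeeze bottle is shifted more than 30 mm or knocked over (distance of any of shaker, squeeze_bottle from where it was at the start of the episode above 0.03 m or angle between any of shaker, squeeze_bottle's own z axis and vertical above 0.4 rad).
It also fails if it takes over 88 s, if anything falls off the work surface, if the arm or the gripper's body presses on something with over 40 N, if the wrist force passes 120 N, or if a joint passes its speed limit or range.

ROBOT

A 6-joint arm with a two-finger parallel gripper is mounted at the origin on the work surface. World frame = base frame: x ahead of the robot, y to its left, z up, the work surface at z = 0. Lengths are in m, angles in rad, forces in N, time in s.
With the tool pointing down it reaches from about 0.275 to 0.75 m from the base axis. Payload 10.2 kg.
Tool frame: the origin (TCP) lies midway between the tips of the shut fingers; the grasp point (between the pads) lies 19 mm behind it (env.hold_point_z is the distance from the TCP to the grasp point, in m); x points along the fingers, z is the direction in which the jaws open and shut, and the axes are right-handed (so a half turn about x gives the same grasp; the last joint's range is limited). The gripper opens to 85 mm and grips with 20 to 120 N. Pads are 22 mm wide; open, the fingers measure 114 mm over their backs; the gripper's body (76 mm by 85 mm) begins 54 mm behind the grasp point. The pads swing forward as they close: fully open they stand 13 mm farther back than shut.
Start: joints at [1.11, 0.313, 1.498, -0, 1.331, -0.223], TCP at [0.124, 0.51, 0.231] pointing down, gripper open.
Joint ranges: [-2.94, 2.94], [-0.97, 2.17], [0.19, 2.56], [-1.23, 4.37], [0.02, 3.11], [-2.88, 2.88]. Speed limits (rad/s): [2.39, 2.39, 3.01, 3.14, 3.14, 3.14].

INTERFACE

Orientations are given as a unit quaternion [x, y, z, w].
In Python, from bench import env, kinematics, monitor, eyes, job gives the robot as it stands. The module is installed in compiled form; this text tells all that it offers. Calls block until the motion is done:
- env.reach(position, orientation): joint-space move of the TCP to a pose.
- env.movel(position, velocity=0.15, frame=None, guard=None): straight line of the TCP; frame=None keeps the orientation; velocity is the mean speed in m/s. With guard (N) it stops when the force on the tool has changed by that much, and returns True; else False.
- env.set_joints(angles): joint-space move.
- env.release() and env.close_gripper(effort=None): open the fingers fully, or close them until they stop; effort is the grip in N (None keeps the last).
- env.hold(seconds).
- kinematics.ik(position, orientation): joint angles nearest the present ones, or None.
- monitor.sense(): the state.
- eyes.grab_frame(name): name is "scene" or "top" or "wrist"; returns a dict with "frame" (400x640x3 uint8, red, green, blue), "mtx" (3x3 intrinsics, pixels), "view" (4x4, takes a point from world to camera coordinates). Camera axes: x right, y down, z forward; pixel columns grow to the right and rows downward; lengths in m; the calibration is good to about 2 mm. A picture is of the moment at which its call begins. There is no depth.
A pose or a line that the arm cannot do raises env.MotionError and nothing moves.
- job.hand_in(): hands the job in, once; it reports no verdict.
The state is a dict: "clock": time; "joints": joint angles; "qvel": joint speeds; "joint_efforts": joint torques, N m; "position": TCP position; "ee_rot": TCP orientation; "contact_force": force on the tool from outside, world axes, zero at the start; "ft_torque": the same for the moment, N m; "finger_gap": opening from 0.0 (shut) to 1.0 (fully open).
Only numpy, scipy, OpenCV 4.12 (cv2) and the standard library are available. Lean on these libraries where they do the work, as an engineer would, in place of code of your own. Each camera call takes 0.05 s, during which the arm holds its last target. There are 200 camera calls.

## Working session

There is one attempt and no reset: what is moved stays moved. The work goes in short steps, each a Python script; the robot and the scene stay as the last script left them, time stands still between calls to the robot, and variables do not carry over. Pictures are saved under pics/ and viewed, about 12 in all and at most 16, crops included, and the job is handed in when it is done.

```bash
mkdir -p pics; python3 - <<'E'
from bench import env, kinematics, monitor, eyes, job
import cv2, numpy as np
s=monitor.sense(); print(s['clock'],s['position'],s['ee_rot'],s['finger_gap'],env.hold_point_z)
for n in ("top","scene"):
    f=eyes.grab_frame(n); cv2.imwrite(f"pics/{n}0.png",f["frame"][:,:,::-1]); np.savez(f"{n}0.npz",**f)
    print(n,f["mtx"].tolist(),np.round(f["view"],3).tolist())
E
```

```text
0.0 [0.12356656 0.50997978 0.23073316] [-0.43736419  0.55619272  0.43696582  0.55535853] 1.003849667280731 0.0187
top [[454.0899897851806, 0.0, 324.6750081685209], [0.0, 454.0899897851806, 199.40132421051536], [0.0, 0.0, 1.0]] [[0.025, -1.0, 0.016, -0.002], [-0.996, -0.026, -0.09, 0.596], [0.09, -0.013, -0.996, 1.296], [0.0, 0.0, 0.0, 1.0]]
scene [[512.9420143912612, 0.0, 321.84325269954144], [0.0, 512.9420143912612, 194.5710209814993], [0.0, 0.0, 1.0]] [[-0.108, 0.994, 0.015, 0.038], [0.505, 0.067, -0.861, -0.226], [-0.857, -0.085, -0.509, 1.882], [0.0, 0.0, 0.0, 1.0]]
```

View pics/top0.png

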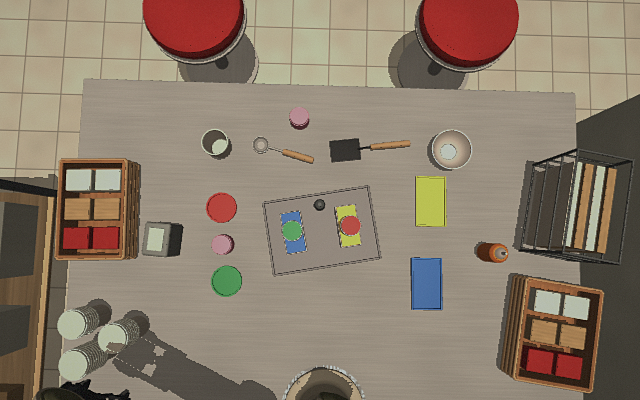

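View pics/scene0.png

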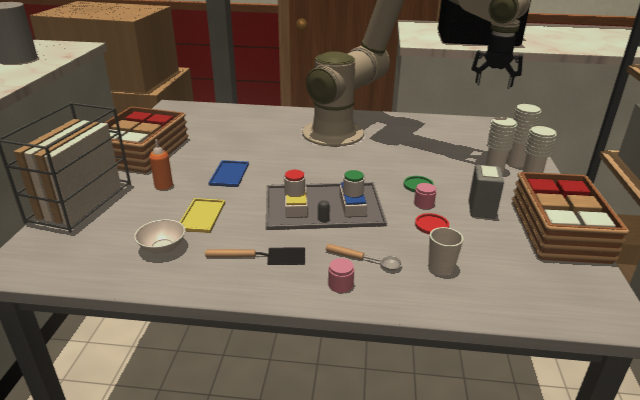

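The top view shows the scene layout:

| Thing | Pixel | Note |
|---|---|---|
| Green tub on blue box | (291,231) | |
| Red tub on yellow box | (350,225) | |
| Red holder | (221,207) | |
| Green holder | (227,281) | |
| Yellow holder | (430,201) | |
| Blue holder | (426,284) | |
| Shaker | (319,204) | |
| Bottle | (490,252) | |
| Pink tubs | (222,244), (299,117) | decoys |

The scene view agrees with this.

Tub candidates are (291,231) green, and (222,244) and (299,117) pink. The green one on the box fits the description. I'll measure everything and confirm in a crop.

```bash
cat > vis.py <<'E'
import cv2, numpy as np
HUE={'red':[(0,6),(174,180)],'green':[(50,80)],'yellow':[(24,34)],'blue':[(100,125)]}
def ray(f,px,z):
    K,V=f["mtx"],f["view"]; R,t=V[:3,:3],V[:3,3]; c=-R.T@t
    d=R.T@np.linalg.inv(K)@np.array([px[0],px[1],1.]); return (c+d*(z-c[2])/d[2])[:2]
def mask(img,col,roi):
    h=cv2.cvtColor(img,cv2.COLOR_RGB2HSV); m=np.zeros(h.shape[:2],np.uint8)
    for a,b in HUE[col]: m|=cv2.inRange(h,(a,120,60),(b,255,255))
    o=np.zeros_like(m); x0,y0,x1,y1=roi; o[y0:y1,x0:x1]=m[y0:y1,x0:x1]; return o
def hull(f,col,roi,z):
    """world points (at height z) of the hull of a colour region"""
    m=mask(f["frame"],col,roi); n,l,s,_=cv2.connectedComponentsWithStats(m)
    m=np.isin(l,[i for i in range(1,n) if s[i,4]>12])
    p=cv2.convexHull(np.argwhere(m)[:,::-1].astype(np.int32))[:,0]
    return np.array([ray(f,q,z) for q in p])
def rnd(f,col,roi,z):
    (c,r)=cv2.minEnclosingCircle((hull(f,col,roi,z)*1000).astype(np.float32)); return np.array(c)/1000,2*r/1000
def rect(f,col,roi,z):
    c,wh,a=cv2.minAreaRect((hull(f,col,roi,z)*1000).astype(np.float32))
    if wh[0]<wh[1]: a+=90
    a=(np.radians(a)+np.pi/2)%np.pi-np.pi/2; return np.array(c)/1000,np.array(wh)/1000,a
E
python3 - <<'E'
from vis import *
f=dict(np.load("top0.npz")); np.set_printoptions(precision=4,suppress=True)
print('red_tub',*rnd(f,'red',(330,210,365,245),.1)); print('green_tub',*rnd(f,'green',(275,215,305,245),.1))
print('red_h',*rnd(f,'red',(200,185,240,225),.008)); print('green_h',*rnd(f,'green',(205,260,250,300),.008))
print('yellow_box',*rect(f,'yellow',(325,195,375,255),.049)); print('blue_box',*rect(f,'blue',(270,200,315,265),.049))
print('yellow_h',*rect(f,'yellow',(405,165,455,235),.008)); print('blue_h',*rect(f,'blue',(400,245,450,320),.008))
print('shaker',ray(f,(319.5,204.5),.06),'bottle',ray(f,(490,252),.1),'pink',ray(f,(222,244),.055))
img=f["frame"][150:310,190:460,::-1].copy(); cv2.imwrite("pics/crop1.png",cv2.resize(img,None,fx=2.9,fy=2.9,interpolation=cv2.INTER_CUBIC))
E
```

```text
red_tub [ 0.5211 -0.0582] 0.05288075637817383Traceback (most recent call last):
  File "<stdin>", line 3, in <module>
  File "vis.py", line 17, in rnd
    (c,r)=cv2.minEnclosingCircle((hull(f,col,roi,z)*1000).astype(np.float32)); return np.array(c)/1000,2*r/1000
                                  ~~~~^^^^^^^^^^^^^
  File "vis.py", line 14, in hull
    p=cv2.convexHull(np.argwhere(m)[:,::-1].astype(np.int32))[:,0]
      ~~~~~~~~~~~~~~~~~~~~~~~~~~~~~~~~~~~~~~~~~~~~~~~~~~~~~~~^^^^^
TypeError: 'NoneType' object is not subscriptable
```

```bash
cat > meas.py <<'E'
from vis import *
f=dict(np.load("top0.npz")); np.set_printoptions(precision=4,suppress=True)
h=cv2.cvtColor(f["frame"],cv2.COLOR_RGB2HSV)
print([h[y,x].tolist() for x,y in ((291,231),(227,281),(350,225),(221,207),(430,201),(426,284),(291,215),(350,211),(222,244),(320,250))])
img=f["frame"][150:310,190:460,::-1].copy(); cv2.imwrite("pics/crop1.png",cv2.resize(img,None,fx=2.9,fy=2.9,interpolation=cv2.INTER_CUBIC))
print('red_tub',*rnd(f,'red',(330,210,365,245),.1)); print('green_tub',*rnd(f,'green',(275,215,305,245),.1))
print('red_h',*rnd(f,'red',(200,185,240,225),.008)); print('green_h',*rnd(f,'green',(205,260,250,300),.008))
print('yellow_box',*rect(f,'yellow',(325,195,375,255),.049)); print('blue_box',*rect(f,'blue',(270,200,315,265),.049))
print('yellow_h',*rect(f,'yellow',(405,165,455,235),.008)); print('blue_h',*rect(f,'blue',(400,245,450,320),.008))
print('shaker',ray(f,(319.5,204.5),.06),'bottle',ray(f,(490,252),.1),'pink',ray(f,(222,244),.055))
E
sed -i 's/(50,80)/(50,90)/; s/(a,120,60)/(a,90,40)/' vis.py; python3 meas.py
```

```text
[[63, 111, 161], [63, 114, 147], [2, 156, 180], [2, 166, 178], [32, 146, 194], [108, 138, 161], [107, 130, 169], [33, 143, 193], [175, 56, 182], [15, 38, 148]]
red_tub [ 0.521 -0.058] 0.05332144165039063
green_tub [0.5021 0.1021] 0.05192816543579101
red_h [0.5671 0.3186] 0.09181707000732423
green_h [0.3537 0.2935] 0.0897921142578125
yellow_box [ 0.5226 -0.0549] [0.1128 0.0532] 0.1777320474588906
blue_box [0.4992 0.1017] [0.1128 0.0533] 0.20428026812805
yellow_h [ 0.6018 -0.301 ] [0.1489 0.0897] 0.025553669401852996
blue_h [ 0.3599 -0.2886] [0.1483 0.0883] 0.007943611880907087
shaker [0.5783 0.0283] bottle [ 0.4569 -0.4419] pink [0.4599 0.2999]
```

View pics/crop1.png

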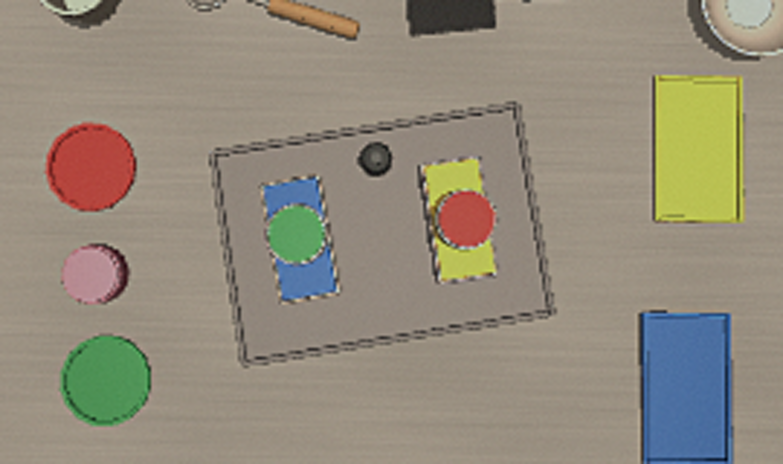

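The crop confirms it: the green-lidded tub on the blue box at top (291,231) is the right one, and the pink tub at (222,244) isn't. Sizes match the nominals, so I'm starting with the red tub.

```bash
cat > act.py <<'E'
from bench import env, kinematics, monitor
import numpy as np
from scipy.spatial.transform import Rotation as Rot
UP=0.2
def quat(a):
    x=np.array([0,0,-1.]); z=np.array([np.cos(a),np.sin(a),0]); return Rot.from_matrix(np.c_[x,np.cross(z,x),z]).as_quat()
def above(xy,a,z=UP):
    q0=np.array(monitor.sense()["joints"]); best=None
    for b in (a,a+np.pi):
        j=kinematics.ik([*xy,z],quat(b))
        if j is not None:
            d=np.abs(np.array(j)-q0).max()
            if best is None or d<best[0]: best=(d,b)
    env.reach([*xy,z],quat(best[1]))
def say(t):
    s=monitor.sense(); print(t,round(s["clock"],2),np.round(s["position"],4),'gap',round(s["finger_gap"],3),'F',np.round(s["contact_force"],1))
def move(src,a,zg,dst,b,base,eff=35):
    """grasp with TCP at zg on something whose underside is at height base; set it down on a floor at 4 mm"""
    above(src,a); hit=env.movel([*src,zg],0.12,guard=8); say(f'down {hit}')
    if hit: return
    env.close_gripper(eff); say('closed')
    if monitor.sense()["finger_gap"]<.5: return print('MISSED')
    env.movel([*src,zg+.03],0.08); env.movel([*src,UP],0.2); say('lifted')
    above(dst,b); zt=zg-base+.004
    env.movel([*dst,zt+.015],0.15); hit=env.movel([*dst,zt-.002],0.03,guard=4); say(f'set {hit} target z {zt:.4f}')
    env.release(); env.hold(.2); env.movel([*dst,UP],0.2); say('away')
E
python3 - <<'E'
from act import *
move((.521,-.058),.19+np.pi/2,.056,(.5671,.3186),np.pi/2,.049)
E
```

```text
down False 3.92 [ 0.5213 -0.0581  0.0566] gap 0.997 F [ 0.2 -0.5  0.5]
closed 4.29 [ 0.5213 -0.0582  0.0566] gap 0.671 F [-1.  -0.2  6.2]
lifted 5.53 [ 0.5204 -0.0578  0.1985] gap 0.673 F [ 1.   0.4 -1.7]
set True target z 0.0110 8.75 [0.5669 0.3186 0.0117] gap 0.672 F [-1.2 -0.9  4.9]
away 10.44 [0.5667 0.3184 0.1987] gap 1.003 F [ 0.1 -0.5 -0.8]
```

```bash
python3 - <<'E'
from act import *
move((.5021,.1021),.20+np.pi/2,.056,(.3537,.2935),np.pi/2,.049)
above((.42,-.2),np.pi/2,.25)
from bench import eyes
from vis import *
f=eyes.grab_frame("top"); np.savez("top1.npz",**f); np.set_printoptions(precision=4,suppress=True)
print('yellow_box',*rect(f,'yellow',(325,195,375,255),.049)); print('blue_box',*rect(f,'blue',(270,200,315,265),.049))
img=f["frame"][140:320,180:470,::-1].copy(); cv2.imwrite("pics/crop2.png",cv2.resize(img,None,fx=2.7,fy=2.7,interpolation=cv2.INTER_CUBIC)); say('')
E
```

```text
down False 12.69 [0.5025 0.1021 0.0566] gap 1.004 F [ 0.5  0.5 -0.8]
closed 13.07 [0.5024 0.102  0.0566] gap 0.67 F [-0.9 -1.   4.8]
lifted 14.31 [0.5015 0.1021 0.1986] gap 0.669 F [-1.4  0.1 -1. ]
set True target z 0.0110 17.07 [0.3536 0.2935 0.0116] gap 0.673 F [-1.1 -0.5  7.6]
away 18.76 [0.3532 0.2933 0.199 ] gap 1.002 F [-0.3 -0.2  0.2]
yellow_box [ 0.5226 -0.0549] [0.1128 0.0532] 0.1777320474588906
blue_box [0.4992 0.1017] [0.1128 0.0533] 0.20428026812805
 20.62 [ 0.4203 -0.1993  0.2499] gap 1.0 F [0.1 0.8 0.2]
```

View pics/crop2.png

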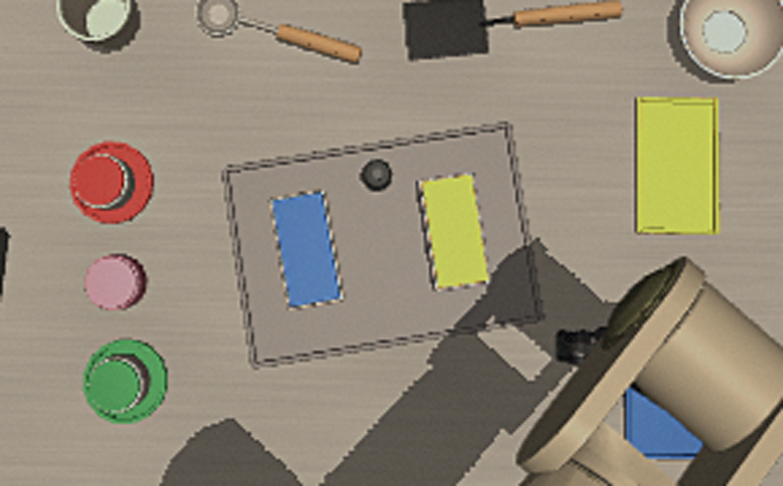

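Both tubs stand in their holders (crop (105,180) and (115,383)) and the boxes haven't moved. Next, the boxes.

```bash
python3 - <<'E'
from act import *
move((.5226,-.0549),.178+np.pi/2,.008,(.6018,-.301),.026+np.pi/2,.004,45)
E
```

```text
down False 23.14 [ 0.5229 -0.055   0.0085] gap 1.0 F [ 1.1 -0.4  0.3]
closed 23.5 [ 0.523  -0.0551  0.0086] gap 0.692 F [-1.1 -1.3  5.5]
lifted 24.98 [ 0.522  -0.0547  0.1986] gap 0.699 F [ 0.2  0.3 -1.6]
set True target z 0.0080 27.82 [ 0.6017 -0.3008  0.0086] gap 0.697 F [-0.2  1.1  4.5]
away 29.51 [ 0.6014 -0.3007  0.1987] gap 1.001 F [ 0.5  0.2 -0.7]
```

```bash
python3 - <<'E'
from act import *
move((.4992,.1017),.204+np.pi/2,.008,(.3599,-.2886),.008+np.pi/2,.004,45)
above((.5,.1),np.pi/2,.3)
from bench import eyes
from vis import *
f=eyes.grab_frame("top"); g=eyes.grab_frame("scene"); np.savez("top2.npz",**f); np.savez("scene2.npz",**g)
cv2.imwrite("pics/top2.png",f["frame"][:,:,::-1])
img=g["frame"][130:300,130:480,::-1].copy(); cv2.imwrite("pics/scene2.png",cv2.resize(img,None,fx=2.25,fy=2.25,interpolation=cv2.INTER_CUBIC)); say('')
E
```

```text
down False 32.79 [0.4995 0.1017 0.0085] gap 0.999 F [-0.4 -0.   0.6]
closed 33.15 [0.4996 0.1016 0.0086] gap 0.693 F [-1.  -1.7  6.2]
lifted 34.63 [0.4986 0.1017 0.1987] gap 0.694 F [-0.6 -0.2 -2.3]
set True target z 0.0080 37.99 [ 0.3598 -0.2885  0.0085] gap 0.691 F [-0.   0.6  6.2]
away 39.68 [ 0.3596 -0.2882  0.1991] gap 1.003 F [-0.5 -0.2 -0.5]
 41.35 [0.5001 0.0991 0.2997] gap 0.999 F [ 0.4 -0.8 -0.4]
```

View pics/top2.png

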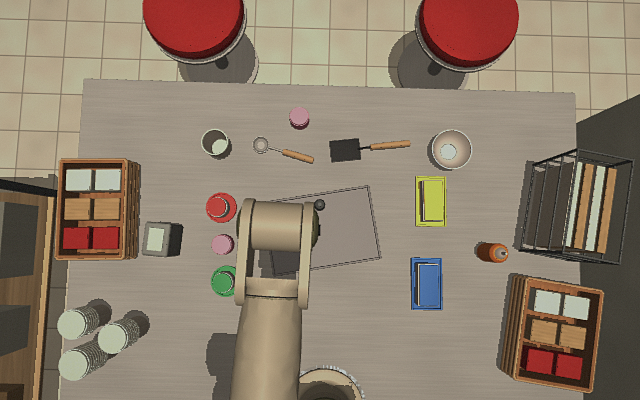

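View pics/scene2.png

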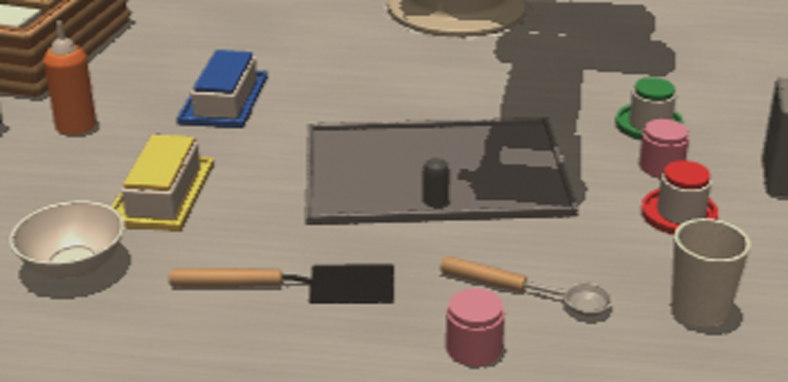

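The views show all four containers flat in their holders, and the shaker and bottle still upright. I'll check the offsets numerically from the lids in the scene view, where they stand apart from the holders, then hand in.

```bash
python3 - <<'E'
from vis import *
np.set_printoptions(precision=4,suppress=True)
g=dict(np.load("scene2.npz")); f=dict(np.load("top2.npz")); o=dict(np.load("top0.npz"))
for c,roi,z,t in (('red',(410,190,460,240),.056,(.5671,.3186)),('green',(400,155,440,195),.056,(.3537,.2935)),('yellow',(175,180,232,240),.046,(.6018,-.301)),('blue',(200,145,255,190),.046,(.3599,-.2886))):
    m=mask(g["frame"],c,roi); n,l,s,cc=cv2.connectedComponentsWithStats(m,connectivity=4)
    for i in range(1,n):
        if s[i,4]>60:
            p=ray(g,cc[i],z); print(c,s[i,:5],p,'off mm',(p-t)*1000)
for roi in ((312,196,328,212),(470,235,515,270)):
    x0,y0,x1,y1=roi; print('bystander diff',np.abs(f["frame"][y0:y1,x0:x1].astype(int)-o["frame"][y0:y1,x0:x1]).mean().round(2))
E
```

```text
red [415 190  31  24 504] [0.5377 0.3051] off mm [-29.4381 -13.4874]
red [415 214  17  20 161] [0.6509 0.2794] off mm [ 83.7657 -39.1991]
green [413 165  17   9 131] [0.3521 0.2945] off mm [-1.558   0.9973]
green [404 177  11  15  82] [0.4516 0.2547] off mm [ 97.8757 -38.7808]
yellow [185 190  31  22 437] [ 0.5981 -0.3012] off mm [-3.6505 -0.2065]
yellow [180 200  45  30 167] [ 0.6759 -0.2619] off mm [74.1338 39.062 ]
blue [217 152  25  19 312] [ 0.3612 -0.2867] off mm [1.3344 1.8728]
blue [209 162  39  25 194] [ 0.4698 -0.2592] off mm [109.9186  29.4138]
bystander diff 7.68
bystander diff 2.38
```

The red lid's component merged with the pink tub beside it, and the arm's shadow fell near the shaker. I'll redo those two checks.

```bash
python3 - <<'E'
from vis import *
np.set_printoptions(precision=4,suppress=True)
g=dict(np.load("scene2.npz")); o=dict(np.load("scene0.npz"))
h=cv2.cvtColor(g["frame"],cv2.COLOR_RGB2HSV); m=cv2.inRange(h,(0,185,60),(6,255,255)); m[:,:418]=0; m[:,462:]=0; m[:195]=0; m[240:]=0
n,l,s,cc=cv2.connectedComponentsWithStats(m,connectivity=4)
for i in range(1,n):
    if s[i,4]>30: p=ray(g,cc[i],.056); print('red',s[i],p,(p-(.5671,.3186))*1000)
for n_,k in (("0",o),("2",g)):
    v=cv2.cvtColor(k["frame"],cv2.COLOR_RGB2GRAY)[198:225,312:335]; q=np.argwhere(v<45); print('shaker dark px',len(q),q.mean(0)[::-1]+[312,198])
E
```

```text
red [426 202  19  10 149] [0.562  0.3198] [-5.096   1.1634]
red [418 218  13  13  56] [0.6526 0.2804] [ 85.5334 -38.1972]
shaker dark px 53 [324.2075 214.2453]
shaker dark px 53 [324.1321 214.4151]
```

```bash
python3 -c "
from bench import job; job.hand_in()"
```

```text
the job is handed in; nothing more can be done
```

I unstacked all four containers, both tubs first and then the boxes, and set each one in the holder matching its lid colour. I handed in at about 41 s on the robot's clock. The gripper is open and clear of everything, 0.3 m above the counter.

**Placement:** each container touched down within 1 mm of its expected height.

| Container | Distance from holder centre (scene camera) |
|---|---|
| Red tub | about 5 mm |
| Green tub | about 2 mm |
| Yellow box | about 4 mm |
| Blue box | about 2 mm |

All four are inside the 15 mm limit. Both views show them upright, flat and lined up with their holders.

**Bystanders:** the shaker moved less than 0.2 px in the scene view, and the bottle stands where it was.

**Checks that failed at first:** two were unreliable, and I redid both.
- The first red tub reading (about 30 mm off) was wrong because its lid merged with the nearby pink tub.
- The first shaker comparison was spoiled, probably by the arm and its shadow.

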